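# Set the vegetable slicer's thickness dial from the thin side and snap its guard bar in

### The arm

A 7-joint arm with a two-finger parallel gripper is mounted at the origin on the work surface. World frame = base frame: x ahead of the robot, y to its left, z up, the work surface at z = 0. Lengths are in m, angles in rad, forces in N, time in s.
With the tool pointing down it reaches from about 0.425 to 0.925 m from the base axis. Payload 6.8 kg.
Tool frame: the origin (TCP) lies midway between the tips of the shut fingers; the grasp point (between the pads) lies 19 mm behind it (bot.grasp_offset is the distance from the TCP to the grasp point, in m); z points along the fingers, x is the direction in which the jaws open and shut, and the axes are right-handed (so a half turn about z gives the same grasp; the last joint's range is limited). The gripper opens to 85 mm and grips with 20 to 120 N. Pads are 22 mm wide; open, the fingers measure 114 mm over their backs; the gripper's body (76 mm by 85 mm) begins 54 mm behind the grasp point. The pads swing forward as they close: fully open they stand 13 mm farther back than shut.
Start: joints at [1.033, 0.477, 0.022, 1.555, -0.011, 1.109, -0.083], TCP at [0.281, -0.614, 0.231] pointing down, gripper open.
Joint ranges: [-2.96, 2.96], [-0.34, 2.1], [-1.41, 1.46], [0.24, 2.44], [-1.37, 4.51], [0.17, 1.92], [-2.96, 2.96]. Speed limits (rad/s): [2.39, 2.39, 3.14, 3.14, 3.14, 3.14, 3.14].

### API

Orientations are given as a unit quaternion [w, x, y, z].
In Python, from station import bot, imaging gives the robot as it stands. The module is installed in compiled form; this text tells all that it offers.
- The arm moves only by the tool apply_moves, never from a script. Its argument "increments" is a list of rows, each a list of 7 numbers: the shift along the tool's x, y, z in mm, then the turn, a rotation vector about the tool's x, y, z in degrees, then the closure, from -1 (fully open) to 1 (shut). In form: [[dx, dy, dz, rx, ry, rz, grip], ...]. A call has exactly 8 rows; each row shifts and turns the pose as measured when the row begins, along the tool's axes as they then stand; what a row does not reach is not made up. A row lasts 1/8 s, in which the tool goes at most 62.5 mm and 10.7 degrees, less where a joint would pass 70% of its speed; a pose out of reach is approached as far as the arm can. A call with a gripper value outside its range is refused whole. The fingers move at their own pace and stop on an object; "grip_force" is the grip in N (left out, the last holds). Time passes only in rows, so rows that do not move let the fingers close, or fill a call up. It gives the time, the measured TCP pose, the force and the opening at its end, in the units of the state.
- bot.get_obs(): the state, without advancing time (a new reading comes with each control period).
- imaging.read_camera(name): name is "scene" or "top"; returns the picture (420x560x3 uint8, red, green, blue); there is no depth.
- imaging.get_calibration(name): a dict with "K" (3x3 intrinsics, pixels), "extrinsics" (4x4, takes a point from camera to world coordinates). Camera axes: x right, y down, z forward; pixel columns grow to the right and rows downward; lengths in m; the calibration is good to about 2 mm. A picture is of the moment at which its call begins. get_calibration takes no time and is no camera call.
- bot.hand_in(): hands the job in, once; it reports no verdict.
The state is a dict: "t": time; "q": joint angles; "joint_vel": joint speeds; "joint_torque": joint torques, N m; "eef_pos": TCP position; "tool_rot": TCP orientation; "contact_force": force on the tool from outside, world axes, zero at the start; "torque": the same for the moment, N m; "gripper_width": opening from 0.0 (shut) to 1.0 (fully open).
Only numpy, scipy, OpenCV 4.12 (cv2) and the standard library are available. Lean on these libraries where they do the work, as an engineer would, in place of code of your own. Each camera call takes 0.05 s, during which the arm holds its last target.

### The job

The vegetable slicer's red pointer stands past the green set tab. By turning the black knob only, take the pointer anticlockwise back past the tab until it is a good two centimetres short of it on the thin side, then come up clockwise and stop with the pointer on the tab, so that the play in the dial is taken up clockwise. Then press the orange-gripped guard bar down between its two spring clips on the slicer's front edge until it snaps fully home, let go, and leave the green tab and everything else where they are.

Things in the scene. Friction and masses are not known exactly. Their poses are not given: they have to be found in the camera images.
- slicer: bench-top vegetable slicer, fixed during the run. Origin on the table directly below the knob's axis, z up, x pointing from its front edge along the slicing bed. Flat deck 60 mm above the table, x -130 to +110, y -115 to +115 mm, carrying dial and clips; the bed, 144 mm wide, runs on to x +360 and is nowhere higher than 130 mm
- knob_grip (a point): point on the knob's vertical axis, 96 mm above the table, at the height to grip it. Black ribbed round knob, 44 mm across, from 74 to 110 mm above the table, white index line on top; may be taken at any yaw; turning it with the pointer needs about 0.2 N m
- pointer_dial (a joint): angle of the red pointer about the knob's axis, rad: 0 when it points along the slicer's +x, growing clockwise seen from above (towards the slicer's -y, the thick side); range -1.3 to 1.3. Stiff: stays where it is left. The knob drives it through play: on reversing, the knob turns up to 0.5 rad before the pointer follows
- knob_play (a joint): turn of the knob relative to the pointer dial, rad, growing clockwise seen from above: 0 = play taken up anticlockwise (a further anticlockwise turn carries the pointer), 0.5 = play taken up clockwise (a further clockwise turn carries the pointer). In between the knob turns almost freely and the pointer stays
- set_tab (a joint): angle of the green set tab about the same axis and in the same sense as pointer_dial, rad; the pointer is on the mark when both are equal. Not to be moved
- needle (a point): red pointer, 5 mm wide, 52 mm long, lying 67 mm above the table just over the deck. This point is its outer tip, 76 mm from the knob's axis; its x runs outwards along it. Not to be pushed directly
- tab_tip (a point): inner end of the green set tab (6 mm wide), 82 mm from the knob's axis; x points outwards, y points along the scale to the thin side (anticlockwise seen from above)
- guard_seat (a point): middle of the guard bar's place on the deck, 60 mm above the table, at slicer x -105 mm, y 0; axes as the slicer. The bar lies along y between two spring clips, its grip block standing flat on the deck. Pushing it down past the clip noses takes about 7 to 15 N; it snaps in with its underside some 9 mm above the deck, then goes on down to the deck
- guard_bar: loose guard bar, about 100 g: round steel bar 14 mm thick and 110 mm long, along its y, with rounded, bevelled ends, axis 8 mm above its underside; in its middle an upright orange grip block, 18 mm (x) by 40 mm (y) by 36 mm high. Origin in the middle of the block's underside; either end may go to either side
- clip_l (a joint): outward travel of the sprung steel clip at the slicer's +y side, m, 0 = relaxed, up to 0.007. Its rolled nose centre is 17 mm above the deck (top 21 mm), 51.5 mm from the seat's middle
- clip_r (a joint): the same for the clip at the slicer's -y side
- spoon: loose steel spoon, 160 mm long, bystander; origin under its middle
- steel_cup: loose steel cup, 72 mm across, 85 mm high, bystander; origin under its middle
- bowl: loose white bowl, 130 mm across, 55 mm high, bystander; origin under its middle
- sauce_bottle: loose yellow bottle, 56 mm across, 170 mm high, bystander; origin under its middle
- tub: loose lidded food tub, 100 x 130 x 82 mm, bystander; origin under its middle
- brush: loose brush, 180 mm long, bystander; origin under its middle

How it is judged:
On the way, in this order (a step that is already met when the one before it is completed fails the run):
1. the pointer has been backed off at least 12 mm short of the set tab, on the thin side (y of needle in the frame of tab_tip above 0.012 m), for 0.05 s.
2. the pointer is on the set tab with the play taken up clockwise (y of needle in the frame of tab_tip between -0.004 and 0.004 m and value of joint knob_play above 0.4 rad), for 0.2 s.
3. the guard bar is snapped home between its clips (z of guard_bar in the frame of guard_seat below 0.003 m and horizontal distance between guard_bar and guard_seat below 0.008 m and angle between the y axis of guard_bar and the y axis of slicer, either way round below 0.15 rad), for 0.2 s.
At the end, for the whole second after the job is handed in: Pointer tip within 4 mm of the set tab along the scale, play taken up clockwise (knob_play above 0.4 rad); guard bar at rest, upright on the deck: within 3 mm of its seated height, 8 mm of its place's middle, 0.15 rad of the slicer's y; both clips back within 2 mm (all of step 2 and all of step 3 and z of guard_bar in the frame of guard_seat above -0.003 m and angle between guard_bar's own z axis and vertical below 0.1 rad and value of joint each of clip_l, clip_r below 0.002 m and linear speed of guard_bar below 0.02 m/s); the robot touches nothing.
It fails at once if the green set tab is shifted by more than 3 mm (distance of tab_tip from where it was at the start of the episode above 0.003 m).
It fails at once if the red pointer is pushed directly (contact force between the fingers and pointer_dial_c1 above 1.5 N).
It fails at once if a bystander is shifted by more than 30 mm (distance of any of spoon, steel_cup, bowl, sauce_bottle, tub, brush from where it was at the start of the episode above 0.03 m).
It also fails if it takes over 72 s, if anything falls off the work surface, if the arm or the gripper's body presses on something with over 40 N, if the wrist force passes 120 N, or if a joint passes its speed limit or range.

## Working session

There is one attempt and no reset: what is moved stays moved. The work goes in short steps, Python scripts to look and compute and a tool call to move; the robot and the scene stay as the last step left them, time stands still between calls to the robot, and variables do not carry over. Pictures are saved under pics/ and viewed, and the job is handed in when it is done.

Besides the shell and the picture viewer there is one more tool, called in YAML: its name, and indented under it one key for each argument. apply_moves: Moves the arm, as the interface text tells. Its arguments: {"type":"object","properties":{"increments":{"type":"array","items":{"type":"array","items":{"type":"number"}}},"grip_force":{"type":"number"}},"required":["increments"]}

```bash
mkdir -p pics
python3 - <<'E'
from station import bot, imaging
import cv2
print(bot.get_obs())
for n in("scene","top"):
    im=imaging.read_camera(n); cv2.imwrite(f"pics/{n}0.png",im[:,:,::-1])
    c=imaging.get_calibration(n);print(n,c["K"].tolist(),c["extrinsics"].round(4).tolist())
E
```

```text
{'t': 0.0, 'q': array([ 1.03287794,  0.47780013,  0.02234162,  1.55648808, -0.011476  ,
        1.10927645, -0.08307953]), 'joint_vel': array([-0.00133414,  0.00147909,  0.00037904, -0.00019444, -0.0006044 ,
       -0.00026174, -0.00072321]), 'joint_torque': array([-1.75376795e-04, -5.96443856e+01,  1.60773341e+00, -2.81190741e+01,
        1.24327347e-02,  9.27876681e-03, -6.50831922e-07]), 'eef_pos': array([ 0.28100234, -0.61306387,  0.23031027]), 'tool_rot': array([-4.28747531e-04,  8.41650348e-01, -5.40022076e-01, -8.16106024e-04]), 'contact_force': array([ 0.82880518, -0.21678456, -0.33163721]), 'torque': array([-0.03939809, -0.0059073 ,  0.01508486]), 'gripper_width': 1.0024806035714073}
scene [[406.6753307537951, 0.0, 279.22252716117544], [0.0, 406.6753307537951, 205.56945522838632], [0.0, 0.0, 1.0]] [[-0.0557, 0.6563, -0.7524, 1.5074], [0.9983, 0.0504, -0.03, 0.0342], [0.0183, -0.7528, -0.658, 0.8892], [0.0, 0.0, 0.0, 1.0]]
top [[393.0995912814693, 0.0, 283.4682024058403], [0.0, 393.0995912814693, 205.02863096197498], [0.0, 0.0, 1.0]] [[-0.0247, -0.9987, 0.0451, 0.5067], [-0.9996, 0.0254, 0.0148, -0.028], [-0.016, -0.0447, -0.9989, 1.292], [0.0, 0.0, 0.0, 1.0]]
```

View pics/scene0.png

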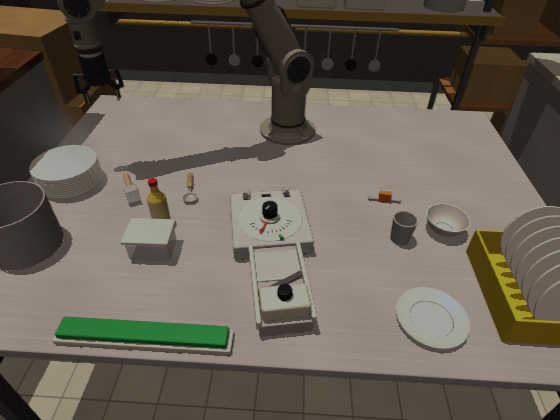

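View pics/top0.png

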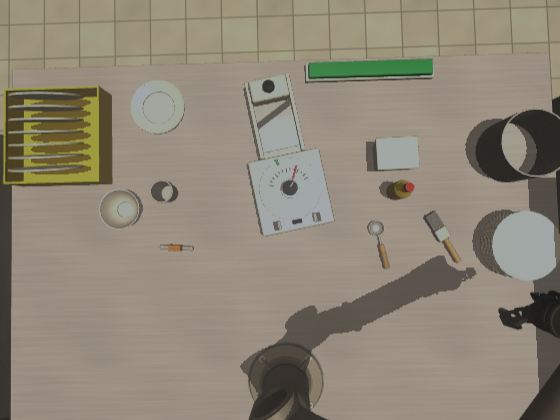

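The top view shows the knob at about (290,187), the clips at (277,225) and (317,216), and the guard bar at (177,247). I'll zoom in and measure.

```bash
cat > h.py <<'E'
import numpy as np, cv2
from station import bot, imaging
def ray(n,uv,z):
    c=imaging.get_calibration(n);K=c["K"];E=c["extrinsics"]
    d=E[:3,:3]@np.linalg.solve(K,[uv[0],uv[1],1.]);o=E[:3,3]
    return o+d*(z-o[2])/d[2]
def proj(n,p):
    c=imaging.get_calibration(n);K=c["K"];E=c["extrinsics"]
    q=K@(E[:3,:3].T@(np.array(p)-E[:3,3]));return q[:2]/q[2]
def blobs(im,lo,hi,roi,minA=6):
    x0,y0,x1,y1=roi
    h=cv2.cvtColor(im[y0:y1,x0:x1],cv2.COLOR_RGB2HSV)
    m=cv2.inRange(h,np.array(lo),np.array(hi))
    n,l,s,c=cv2.connectedComponentsWithStats(m)
    return [(s[i,4],c[i]+[x0,y0],np.argwhere(l==i)[:,::-1]+[x0,y0]) for i in range(1,n) if s[i,4]>=minA]
E
python3 - <<'E'
import cv2
a=cv2.imread("pics/top0.png")
cv2.imwrite("pics/c1.png",cv2.resize(a[140:240,235:345],None,fx=6,fy=6,interpolation=cv2.INTER_CUBIC))
cv2.imwrite("pics/c2.png",cv2.resize(a[230:265,150:205],None,fx=10,fy=10,interpolation=cv2.INTER_CUBIC))
b=cv2.imread("pics/scene0.png")
cv2.imwrite("pics/c3.png",cv2.resize(b[180:260,220:320],None,fx=7,fy=7,interpolation=cv2.INTER_CUBIC))
E
```

```text
(no output)
```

View pics/c1.png

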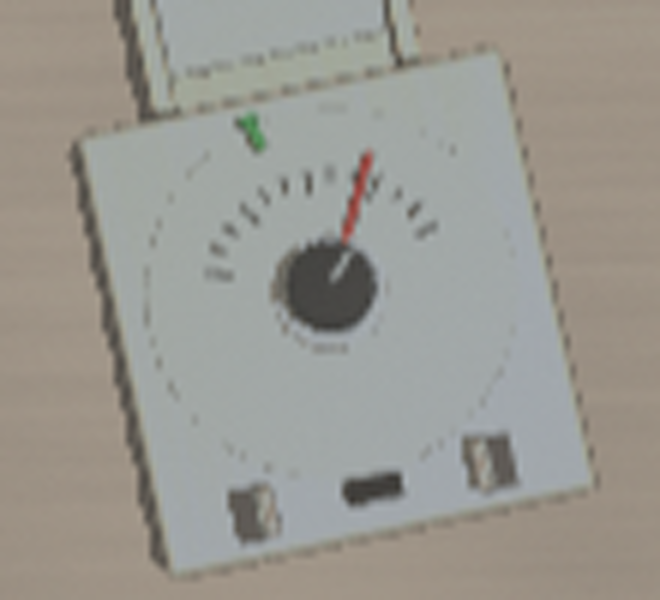

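View pics/c2.png

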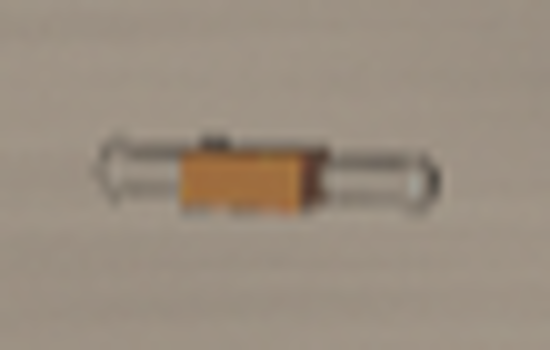

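View pics/c3.png

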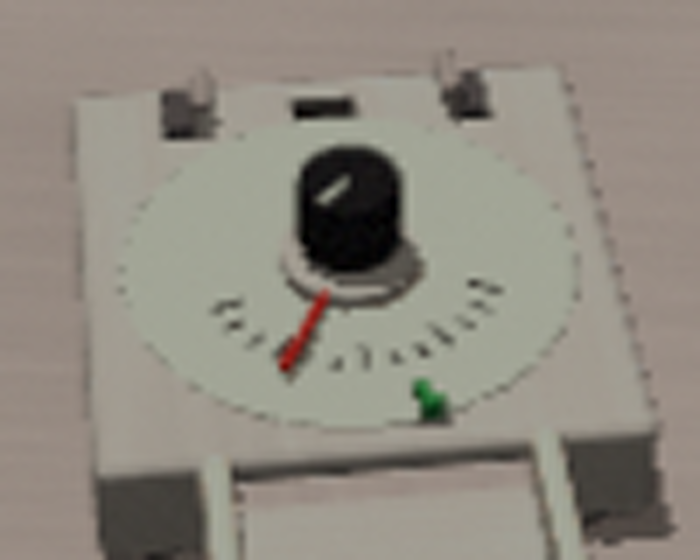

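Run:
```python
from h import *
im=cv2.imread("pics/top0.png")[:,:,::-1].copy(); sc=cv2.imread("pics/scene0.png")[:,:,::-1].copy()
# deck
h=cv2.cvtColor(im,cv2.COLOR_RGB2HSV)
roi=(240,140,345,242)
m=np.zeros(im.shape[:2],np.uint8)
sub=im[140:242,240:345].astype(int)
m[140:242,240:345]=((sub[:,:,2]-sub[:,:,0]>-8)&(sub.sum(2)>380)).astype(np.uint8)*255
m=cv2.morphologyEx(m,cv2.MORPH_CLOSE,np.ones((5,5)));m=cv2.morphologyEx(m,cv2.MORPH_OPEN,np.ones((5,5)))
cv2.imwrite("pics/m.png",cv2.resize(m[130:250,230:350],None,fx=4,fy=4))
man=[(248.3,163.3),(318.3,148),(334.5,221.3),(263.7,235.8)]
P=np.array([ray("top",p,0.06) for p in man]);print(P.round(4)); print([np.linalg.norm(P[i]-P[(i+1)%4]).round(4) for i in range(4)])
print("center",P.mean(0))
def show(n,img,lo,hi,roi,z,minA=4):
    for a,c,p in blobs(img,lo,hi,roi,minA): print(n,a,c.round(2),ray(n,c,z).round(4))
print("red");show("top",im,(0,120,80),(8,255,255),(270,150,310,190),.068);show("scene",sc,(0,120,80),(8,255,255),(240,200,300,240),.068)
print("red2");show("top",im,(172,120,80),(180,255,255),(270,150,310,190),.068);show("scene",sc,(172,120,80),(180,255,255),(240,200,300,240),.068)
print("green");show("top",im,(50,80,40),(90,255,255),(260,145,300,180),.068);show("scene",sc,(50,80,40),(90,255,255),(250,210,320,250),.068)
print("black");show("top",im,(0,0,0),(180,255,75),(278,175,305,200),.11)
print("orange");show("top",im,(5,130,100),(22,255,255),(150,230,205,265),.036);show("scene",sc,(3,130,100),(22,255,255),(360,180,410,210),.036)
for a,c,p in blobs(im,(5,130,100),(22,255,255),(150,230,205,265)): print(cv2.minAreaRect(p.astype(np.float32)))
```

```text
[[ 0.6969  0.0981  0.06  ]
 [ 0.7394 -0.1239  0.06  ]
 [ 0.5073 -0.1679  0.06  ]
 [ 0.4675  0.0546  0.06  ]]
[np.float64(0.2261), np.float64(0.2362), np.float64(0.226), np.float64(0.2335)]
center [ 0.60277219 -0.03479454  0.06      ]
red
top 14 [294.14 171.64] [ 0.6655 -0.0458  0.068 ]
scene 22 [262.86 227.14] [ 0.6666 -0.0451  0.068 ]
red2
green
top 9 [276.78 161.56] [0.6987 0.0078 0.068 ]
scene 15 [280.67 236.73] [0.7015 0.0083 0.068 ]
black
top 141 [289.22 187.68] [ 0.6119 -0.029   0.11  ]
orange
top 64 [173.94 247.2 ] [0.4373 0.3442 0.036 ]
scene 41 [385.15 192.56] [0.4389 0.344  0.036 ]
((174.0, 247.5), (12.0, 5.0), 0.0)
```

View pics/m.png

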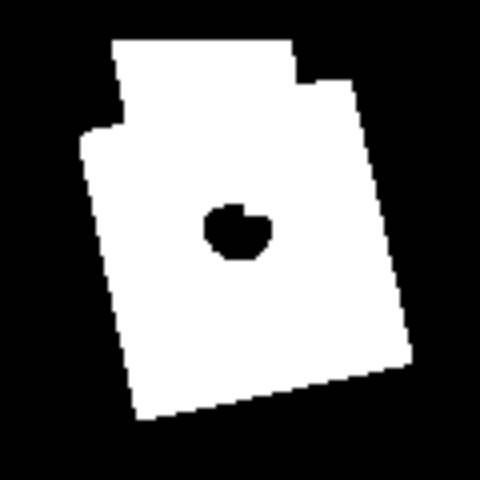

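Run:
```python
from h import *
im=cv2.imread("pics/top0.png")[:,:,::-1].copy()
f=lambda X,s,o:(np.array(X)+.5)/s-.5+o
P=np.array([ray("top",f(p,6,[235,140]),0.06) for p in [(80,140),(500,48),(597,488),(172,575)]])
print("center",P.mean(0)); 
print("knob top",ray("top",f((331,286),6,[235,140]),.092), "scene top face",ray("scene",f((349,182),7,[220,180]),.11))
print("knob scene sides mid",ray("scene",f((349,209),7,[220,180]),.092))
for s in [(255,512),(490,462)]: print("clip",ray("top",f(s,6,[235,140]),.075))
for s in [(187,107),(467,93)]: print("clip scene",ray("scene",f(s,7,[220,180]),.075))
print("slot",ray("top",f((373,488),6,[235,140]),.06),ray("scene",f((323,107),7,[220,180]),.06))
u=np.array([np.cos(.186),np.sin(.186)])
for k in [(.612,-.032)]: 
    for n,p in [("ndl",(.666,-.0455)),("tab",(.700,.008))]:
        d=np.array(p)-k; print(n,np.hypot(*d),np.degrees(np.arctan2(d[1],d[0])))
o=bot.get_obs();print(o['q'])
for n in ["cup(163,190)","bowl"]:pass
for nm,uv,z in [("cup",(163,191),.085),("bowl",(120,208),.055),("bottle",(404,188),.17),("tub",(397,153),.082),("spoon",(380,245),.01),("brush",(442,236),.02)]: print(nm,ray("top",uv,z).round(3))
# bar ends
for n,ps,s,o2 in [("top",[(110,172),(428,182)],10,[150,230])]:
    for p in ps: print("barend",ray(n,f(p,s,o2),.008))
```

```text
center [ 0.60403861 -0.03354438  0.06      ]
knob top [ 0.61478004 -0.03071919  0.092     ] scene top face [ 0.6185761  -0.02970851  0.11      ]
knob scene sides mid [ 0.61525486 -0.02991083  0.092     ]
clip [0.50051223 0.01137005 0.075     ]
clip [ 0.52325433 -0.11032552  0.075     ]
clip scene [ 0.53338615 -0.10854505  0.075     ]
clip scene [0.51376153 0.01597024 0.075     ]
slot [ 0.51142354 -0.05000969  0.06      ] [ 0.51063207 -0.0494622   0.06      ]
ndl 0.055661925945838464 -14.036243467926466
tab 0.09666436778875655 24.443954780416547
[ 1.03287821  0.47773253  0.02234482  1.55633938 -0.01152688  1.10928261
 -0.0831187 ]
cup [0.614 0.362 0.085]
bowl [0.566 0.509 0.055]
bottle [ 0.597 -0.356  0.17 ]
tub [ 0.713 -0.364  0.082]
spoon [ 0.427 -0.318  0.01 ]
brush [ 0.452 -0.515  0.02 ]
barend [0.43824533 0.3964278  0.008     ]
barend [0.43251684 0.2920956  0.008     ]
```

apply_moves:
  increments:
    - [-20,-28,0,0,0,0,-1]
    - [-34,-47,0,0,0,0,-1]
    - [-34,-47,0,0,0,0,-1]
    - [-34,-47,0,0,0,0,-1]
    - [-34,-47,0,0,0,0,-1]
    - [-34,-47,0,0,0,0,-1]
    - [-34,-47,0,0,0,0,-1]
    - [-34,-47,0,0,0,0,-1]
  grip_force: 60

```text
t: 1.1
eef_pos: [0.5002, -0.2231, 0.2269]
tool_rot: [0.001, 0.839, -0.545, -0.003]
contact_force: [1.7, -1.0, -0.5]
gripper_width: 1.0
```

apply_moves:
  increments:
    - [-34,-47,0,0,0,0,-1]
    - [-34,-47,0,0,0,0,-1]
    - [-34,-47,0,0,0,0,-1]
    - [0,0,0,0,0,-6,-1]
    - [0,0,0,0,0,-7,-1]
    - [0,0,0,0,0,-7,-1]
    - [0,0,0,0,0,0,-1]
    - [0,0,0,0,0,0,-1]

```text
t: 2.1
eef_pos: [0.5899, -0.0592, 0.2238]
tool_rot: [-0.0, 0.924, -0.382, -0.006]
contact_force: [0.4, -0.4, 0.1]
gripper_width: 0.999
```

```bash
cat >> h.py <<'E'
from scipy.spatial.transform import Rotation as Ro
def to(target,yaw=None):
    o=bot.get_obs();w,x,y,z=o['tool_rot'];R=Ro.from_quat([x,y,z,w]).as_matrix()
    d=R.T@(np.array(target)-o['eef_pos'])*1000
    cy=np.degrees(np.arctan2(R[1,0],R[0,0]))
    print("t",round(o['t'],2),"pos",o['eef_pos'].round(4),"yaw",cy.round(2),"tool z",R[:,2].round(3),"delta tool mm",d.round(1),"rz",None if yaw is None else round(-((yaw-cy+180)%360-180),2),"F",o['contact_force'].round(1),"M",o['torque'].round(2),"w",round(o['gripper_width'],3),"q7",o['q'][6].round(2))
    # tilt correction rotvec in tool frame bringing z to straight down
    zt=R.T@np.array([0,0,-1.]); print("tilt rotvec deg",np.degrees(np.cross([0,0,1],zt)).round(2))
E
python3 -c "
from h import *
to([.614,-.031,.078],-45)"
```

```text
t 2.1 pos [ 0.5899 -0.0592  0.2238] yaw -44.96 tool z [-0.01   0.005 -1.   ] delta tool mm [ -1.3 -37.5 145.7] rz 0.04 F [ 0.4 -0.4  0.1] M [-0.    0.02  0.01] w 0.999 q7 -0.89
tilt rotvec deg [ 0.2   0.63 -0.  ]
```

apply_moves:
  increments:
    - [-1.3,-20,0,0.2,0.63,0,-1]
    - [0,-17.5,20,0,0,0,-1]
    - [0,0,30,0,0,0,-1]
    - [0,0,30,0,0,0,-1]
    - [0,0,20,0,0,0,-1]
    - [0,0,0,0,0,0,-1]
    - [0,0,0,0,0,0,-1]
    - [0,0,0,0,0,0,-1]

```text
t: 3.1
eef_pos: [0.6233, -0.022, 0.1238]
tool_rot: [-0.003, 0.923, -0.384, 0.004]
contact_force: [0.7, 0.4, 0.4]
gripper_width: 1.002
```

```bash
python3 -c "
from h import *
to([.614,-.031,.078],-45)
b=imaging.read_camera('scene');cv2.imwrite('pics/s1.png',cv2.resize(b[150:270,210:330,::-1],None,fx=5,fy=5,interpolation=cv2.INTER_CUBIC))
print(proj('scene',[.614,-.031,.11]))"
```

```text
t 3.1 pos [ 0.6233 -0.022   0.1238] yaw -45.13 tool z [ 0.01   0.002 -1.   ] delta tool mm [-0.5 13.4 45.7] rz -0.13 F [0.7 0.4 0.4] M [0.01 0.04 0.05] w 1.002 q7 -1.01
tilt rotvec deg [-0.52 -0.32  0.  ]
[269.10290486 204.52007595]
```

View pics/s1.png

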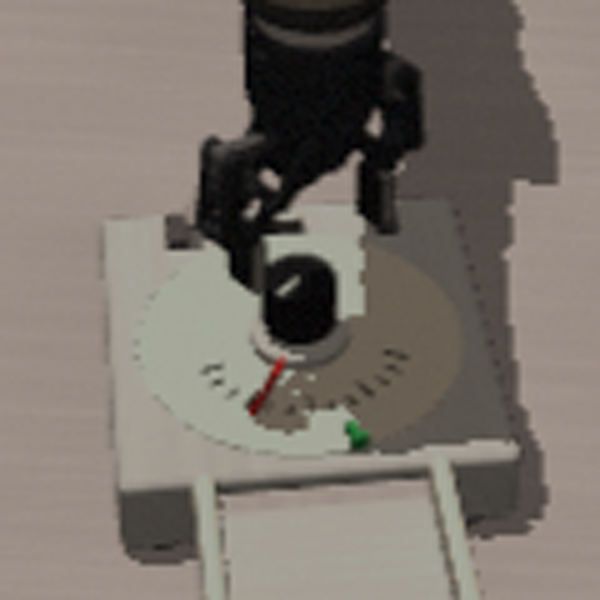

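apply_moves:
  increments:
    - [-0.5,6,0,-0.5,-0.3,0,-1]
    - [0,6,0,0,0,0,-1]
    - [0,0,0,0,0,0,-1]
    - [0,0,12,0,0,0,-1]
    - [0,0,12,0,0,0,-1]
    - [0,0,10,0,0,0,-1]
    - [0,0,0,0,0,0,-1]
    - [0,0,0,0,0,0,-1]

```text
t: 4.15
eef_pos: [0.614, -0.0312, 0.0878]
tool_rot: [0.0, 0.923, -0.384, 0.0]
contact_force: [-0.2, -0.5, 0.1]
gripper_width: 1.004
```

```bash
python3 -c "
from h import *
to([.614,-.031,.078],-45)"
```

```text
t 4.15 pos [ 0.614  -0.0312  0.0878] yaw -45.18 tool z [ 0.001 -0.    -1.   ] delta tool mm [-0.1 -0.1  9.8] rz -0.18 F [-0.2 -0.5  0.1] M [-0.01 -0.06 -0.01] w 1.004 q7 -1.01
tilt rotvec deg [-0.01 -0.03  0.  ]
```

apply_moves:
  increments:
    - [0,0,5,0,0,0,-1]
    - [0,0,4,0,0,0,-1]
    - [0,0,0,0,0,0,-1]
    - [0,0,0,0,0,0,0.2]
    - [0,0,0,0,0,0,1]
    - [0,0,0,0,0,0,1]
    - [0,0,0,0,0,0,1]
    - [0,0,0,0,0,0,1]
  grip_force: 50

```text
t: 5.15
eef_pos: [0.6139, -0.0303, 0.0795]
tool_rot: [-0.0, 0.923, -0.384, 0.0]
contact_force: [-0.1, 0.1, 0.1]
gripper_width: 0.502
```

```bash
python3 -c "
from h import *
to([.614,-.031,.078],-45)"
```

```text
t 5.15 pos [ 0.6139 -0.0303  0.0795] yaw -45.14 tool z [ 0.001  0.    -1.   ] delta tool mm [0.6 0.4 1.5] rz -0.14 F [-0.1  0.1  0.1] M [-0.01 -0.03 -0.04] w 0.502 q7 -1.02
tilt rotvec deg [-0.04 -0.03  0.  ]
```

apply_moves:
  increments:
    - [0,0,0,0,0,-5,1]
    - [0,0,0,0,0,-7,1]
    - [0,0,0,0,0,-7,1]
    - [0,0,0,0,0,-7,1]
    - [0,0,0,0,0,-7,1]
    - [0,0,0,0,0,-7,1]
    - [0,0,0,0,0,-7,1]
    - [0,0,0,0,0,0,1]

```text
t: 6.15
eef_pos: [0.6143, -0.0304, 0.0795]
tool_rot: [-0.001, 1.0, 0.027, 0.001]
contact_force: [0.1, -0.3, 1.6]
gripper_width: 0.503
```

```bash
cat >> h.py <<'E'
def look(name):
    b=imaging.read_camera('scene');cv2.imwrite(f'pics/{name}.png',cv2.resize(b[150:270,210:330,::-1],None,fx=5,fy=5,interpolation=cv2.INTER_CUBIC))
    K=np.array([.614,-.031]);res={}
    for nm,lo,hi in (("ndl",(0,110,50),(8,255,255)),("tab",(50,80,30),(90,255,255))):
        for a,c,p in blobs(b,lo,hi,(225,195,320,250),4):
            q=ray('scene',c,.068)[:2]-K; print(nm,a,c.round(2),"r",np.hypot(*q).round(4),"deg",np.degrees(np.arctan2(q[1],q[0])).round(2))
E
python3 -c "
from h import *
to([.614,-.031,.078],-45)
look('s2')"
```

```text
t 6.15 pos [ 0.6143 -0.0304  0.0795] yaw 3.1 tool z [ 0.001  0.001 -1.   ] delta tool mm [-0.3  0.6  1.5] rz 48.1 F [ 0.1 -0.3  1.6] M [0.09 0.13 0.08] w 0.503 q7 -0.3
tilt rotvec deg [-0.07 -0.08  0.  ]
ndl 22 [273.91 227.73] r 0.0556 deg 18.81
tab 19 [281.   236.89] r 0.0968 deg 24.59
```

View pics/s2.png

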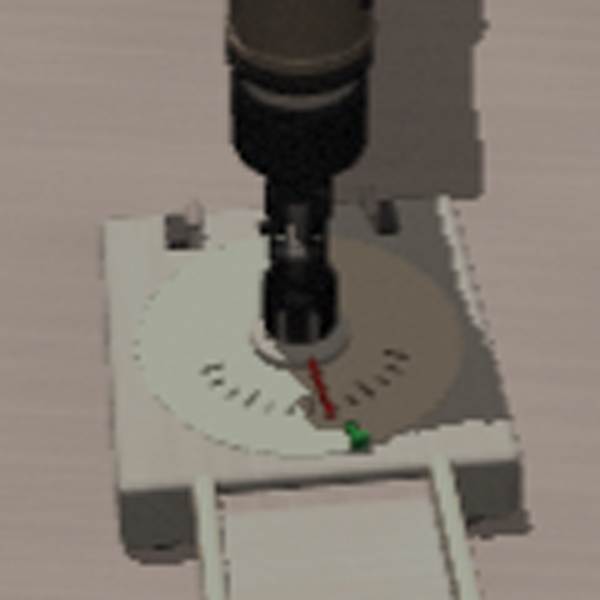

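apply_moves:
  increments:
    - [0,0,0,0,0,-5,1]
    - [0,0,0,0,0,-6,1]
    - [0,0,0,0,0,-6,1]
    - [0,0,0,0,0,-6,1]
    - [0,0,0,0,0,-2,1]
    - [0,0,0,0,0,0,1]
    - [0,0,0,0,0,0,1]
    - [0,0,0,0,0,0,1]

```text
t: 7.2
eef_pos: [0.6145, -0.0303, 0.0795]
tool_rot: [-0.0, 0.971, 0.239, 0.001]
contact_force: [-0.2, 0.4, 0.7]
gripper_width: 0.502
```

```bash
python3 -c "
from h import *
to([.614,-.031,.078],-45)
look('s3')"
```

```text
t 7.2 pos [ 0.6145 -0.0303  0.0795] yaw 27.7 tool z [ 0.002  0.001 -1.   ] delta tool mm [-0.8  0.4  1.5] rz 72.7 F [-0.2  0.4  0.7] M [0.17 0.09 0.02] w 0.502 q7 0.07
tilt rotvec deg [ 0.  -0.1  0. ]
ndl 27 [280.67 225.15] r 0.0547 deg 42.31
tab 20 [280.95 236.55] r 0.0955 deg 24.81
```

View pics/s3.png

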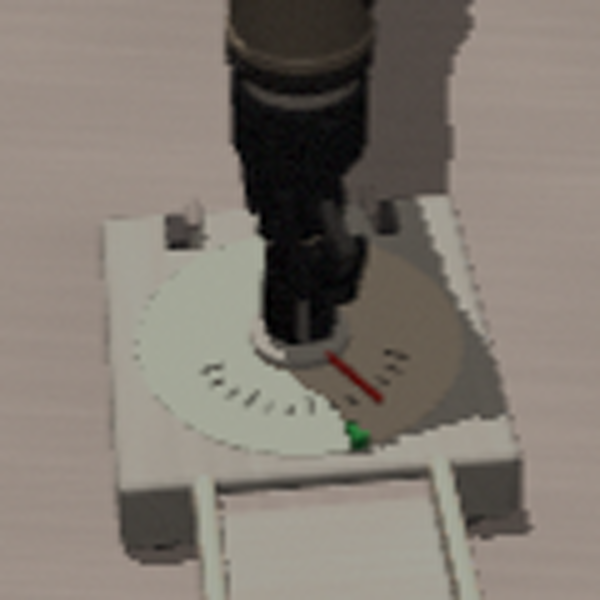

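apply_moves:
  increments:
    - [0,0,0,0,0,4,1]
    - [0,0,0,0,0,6,1]
    - [0,0,0,0,0,6,1]
    - [0,0,0,0,0,6,1]
    - [0,0,0,0,0,6,1]
    - [0,0,0,0,0,6,1]
    - [0,0,0,0,0,4,1]
    - [0,0,0,0,0,0,1]

```text
t: 8.25
eef_pos: [0.6142, -0.0304, 0.0795]
tool_rot: [0.0, 0.995, -0.101, 0.001]
contact_force: [-0.4, -0.5, 0.5]
gripper_width: 0.498
```

```bash
python3 -c "
from h import *
to([.614,-.031,.078],-45)
look('s4')"
```

```text
t 8.25 pos [ 0.6142 -0.0304  0.0795] yaw -11.61 tool z [ 0.001 -0.    -1.   ] delta tool mm [-0.1  0.7  1.5] rz 33.39 F [-0.4 -0.5  0.5] M [ 0.02 -0.01 -0.02] w 0.498 q7 -0.52
tilt rotvec deg [ 0.01 -0.07  0.  ]
ndl 23 [277.43 225.96] r 0.0524 deg 31.84
tab 19 [281.   236.89] r 0.0968 deg 24.59
```

apply_moves:
  increments:
    - [0,0,0,0,0,2,1]
    - [0,0,0,0,0,2,1]
    - [0,0,0,0,0,1.5,1]
    - [0,0,0,0,0,0,1]
    - [0,0,0,0,0,0,1]
    - [0,0,0,0,0,0,1]
    - [0,0,0,0,0,0,1]
    - [0,0,0,0,0,0,1]

```text
t: 9.3
eef_pos: [0.6141, -0.0304, 0.0795]
tool_rot: [-0.0, 0.989, -0.151, 0.001]
contact_force: [-0.7, 0.7, 0.3]
gripper_width: 0.499
```

```bash
python3 -c "
from h import *
to([.614,-.031,.078],-45)
look('s5')
t=imaging.read_camera('top');cv2.imwrite('pics/t5.png',cv2.resize(t[140:240,235:345,::-1],None,fx=6,fy=6,interpolation=cv2.INTER_CUBIC))"
```

```text
t 9.3 pos [ 0.6141 -0.0304  0.0795] yaw -17.33 tool z [ 0.001 -0.    -1.   ] delta tool mm [0.1 0.6 1.5] rz 27.67 F [-0.7  0.7  0.3] M [0.03 0.03 0.05] w 0.499 q7 -0.6
tilt rotvec deg [-0.01 -0.06  0.  ]
ndl 23 [276.04 226.7 ] r 0.0535 deg 26.43
tab 18 [281.06 236.78] r 0.0964 deg 24.78
```

View pics/s5.png

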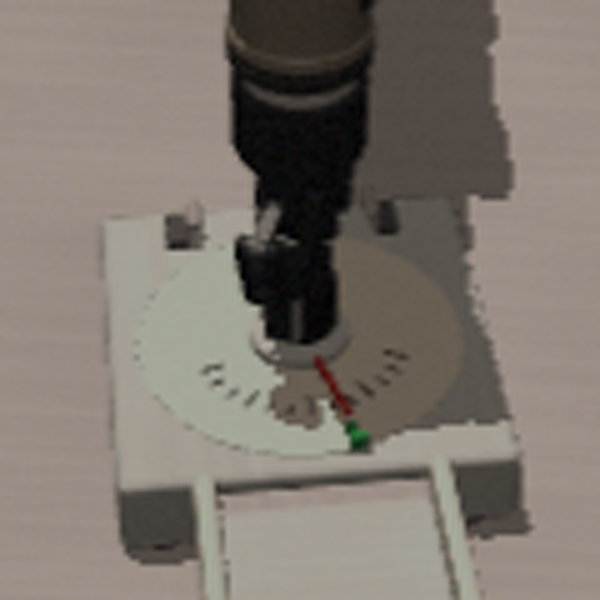

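View pics/t5.png

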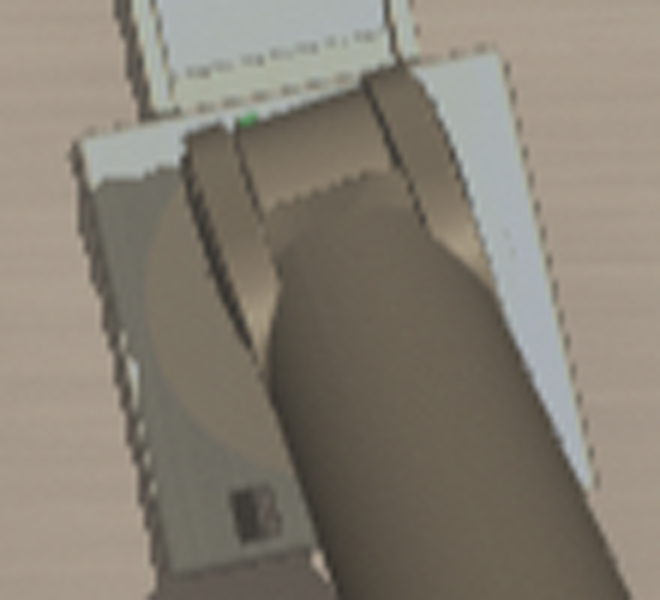

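apply_moves:
  increments:
    - [0,0,0,0,0,1.5,1]
    - [0,0,0,0,0,0,1]
    - [0,0,0,0,0,0,1]
    - [0,0,0,0,0,0,1]
    - [0,0,0,0,0,0,1]
    - [0,0,0,0,0,0,1]
    - [0,0,0,0,0,0,1]
    - [0,0,0,0,0,0,1]

```text
t: 10.4
eef_pos: [0.6141, -0.0304, 0.0795]
tool_rot: [-0.0, 0.986, -0.164, 0.001]
contact_force: [-0.9, 0.3, 0.0]
gripper_width: 0.497
```

```bash
python3 -c "
from h import *
to([.614,-.031,.078],-45)
look('s6')"
```

```text
t 10.4 pos [ 0.6141 -0.0304  0.0795] yaw -18.94 tool z [ 0.001 -0.    -1.   ] delta tool mm [0.1 0.6 1.5] rz 26.06 F [-0.9  0.3  0. ] M [0.1  0.04 0.05] w 0.497 q7 -0.63
tilt rotvec deg [-0.02 -0.06  0.  ]
ndl 21 [275.67 226.9 ] r 0.0539 deg 25.0
tab 19 [281.   236.89] r 0.0968 deg 24.59
```

View pics/s6.png

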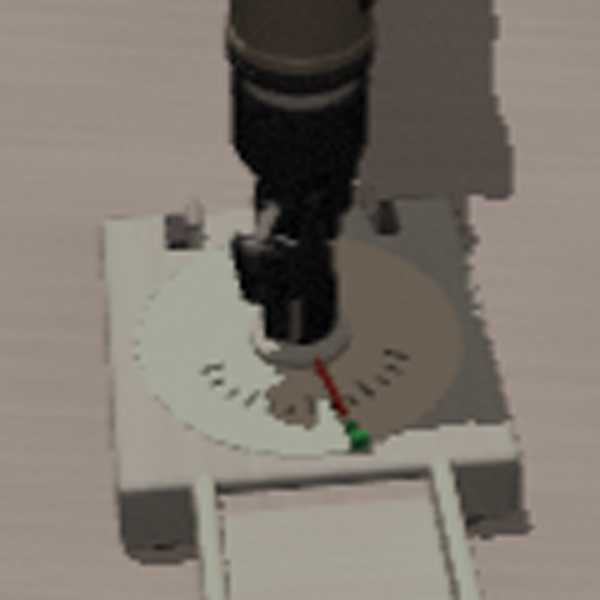

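apply_moves:
  increments:
    - [0,0,0,0,0,0,0.2]
    - [0,0,0,0,0,0,-1]
    - [0,0,0,0,0,0,-1]
    - [0,0,0,0,0,0,-1]
    - [0,0,0,0,0,0,-1]
    - [0,0,-15,0,0,0,-1]
    - [0,0,-25,0,0,0,-1]
    - [0,0,-40,0,0,0,-1]

```text
t: 11.45
eef_pos: [0.6125, -0.0308, 0.1604]
tool_rot: [0.0, 0.986, -0.165, -0.002]
contact_force: [0.7, -0.2, -0.1]
gripper_width: 1.001
```

```bash
python3 -c "
from h import *
to([.48,.25,.23],None)
look('s7')"
```

```text
t 11.45 pos [ 0.6125 -0.0308  0.1604] yaw -18.96 tool z [-0.004 -0.    -1.   ] delta tool mm [-216.8 -222.5  -69.1] rz None F [ 0.7 -0.2 -0.1] M [ 0.   -0.03  0.05] w 1.001 q7 -0.58
tilt rotvec deg [ 0.07  0.21 -0.  ]
ndl 22 [275.73 227.05] r 0.0545 deg 24.94
tab 18 [280.94 236.61] r 0.0957 deg 24.75
```

View pics/s7.png

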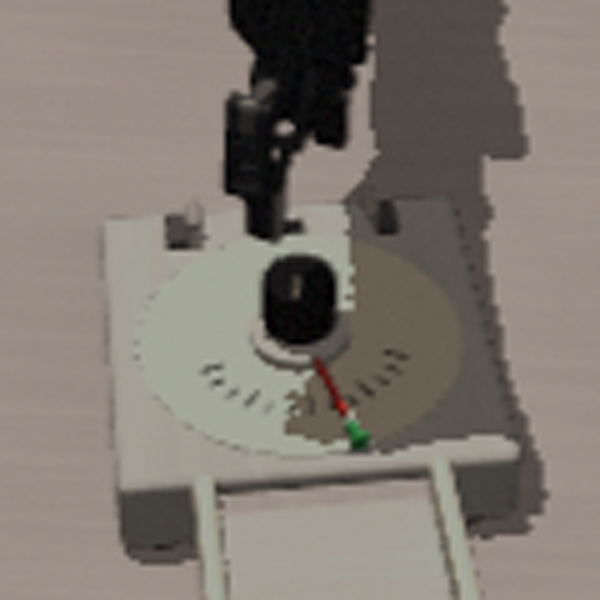

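apply_moves:
  increments:
    - [0,0,-30,0,0,0,-1]
    - [-20,-20,-25,0,0,0,-1]
    - [-35,-36,0,0,0,0,-1]
    - [-38,-39,0,0,0,0,-1]
    - [-38,-39,0,0,0,0,-1]
    - [-38,-39,0,0,0,0,-1]
    - [-38,-39,0,0,0,0,-1]
    - [-20,-20,0,0,0,0,-1]

```text
t: 12.5
eef_pos: [0.4778, 0.2702, 0.2336]
tool_rot: [-0.003, 0.986, -0.168, 0.011]
contact_force: [0.2, 0.2, -0.5]
gripper_width: 1.0
```

apply_moves:
  increments:
    - [-15,-15,0,0,0,0,-1]
    - [0,0,0,0,0,-5,-1]
    - [0,0,0,0,0,-6,-1]
    - [0,0,0,0,0,-5,-1]
    - [0,0,0,0,0,0,-1]
    - [0,0,0,0,0,0,-1]
    - [0,0,0,0,0,0,-1]
    - [0,0,0,0,0,0,-1]

```text
t: 13.5
eef_pos: [0.4664, 0.2951, 0.2398]
tool_rot: [-0.003, 1.0, -0.023, 0.015]
contact_force: [-0.2, -0.2, 0.2]
gripper_width: 0.997
```

```bash
python3 -c "
from h import *
to([.4375,.344,.12],-3)
look('s8')
t=imaging.read_camera('top');cv2.imwrite('pics/t8.png',cv2.resize(t[140:240,235:345,::-1],None,fx=6,fy=6,interpolation=cv2.INTER_CUBIC))
K=np.array([.614,-.031])
for nm,lo,hi in (('ndl',(0,110,50),(8,255,255)),('tab',(50,80,30),(90,255,255))):
  for a,c,p in blobs(t,lo,hi,(260,150,310,190),4):
    q=ray('top',c,.068)[:2]-K; print(nm,a,c,np.hypot(*q),np.degrees(np.arctan2(q[1],q[0])))
"
```

```text
t 13.5 pos [0.4664 0.2951 0.2398] yaw -2.65 tool z [ 0.031  0.006 -1.   ] delta tool mm [-34.8 -46.6 119.2] rz 0.35 F [-0.2 -0.2  0.2] M [-0.    0.04  0.01] w 0.997 q7 -0.94
tilt rotvec deg [-0.44 -1.76  0.  ]
ndl 19 [275.32 226.74] r 0.0529 deg 24.24
tab 15 [280.67 236.73] r 0.0959 deg 24.21
ndl 14 [282.35714286 173.        ] 0.05311627403199194 24.71635776245656
tab 9 [276.77777778 161.55555556] 0.09319703702458933 24.60563417938015
```

View pics/t8.png

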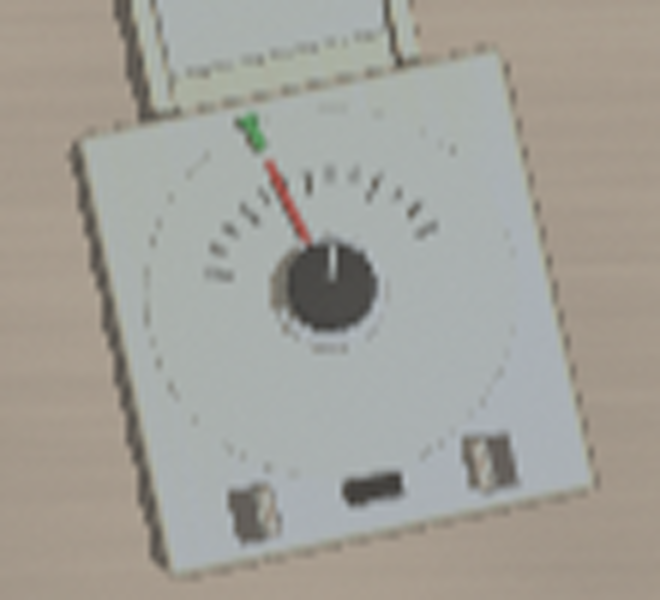

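The pointer is on the tab in both views, within 0.1°. Next is the bar.

apply_moves:
  increments:
    - [-12,-16,0,-0.44,-1.76,0,-1]
    - [-15,-20,10,0,0,0,-1]
    - [-5,-8,30,0,0,0,-1]
    - [0,0,35,0,0,0,-1]
    - [0,0,30,0,0,0,-1]
    - [0,0,10,0,0,0,-1]
    - [0,0,0,0,0,0,-1]
    - [0,0,0,0,0,0,-1]

```text
t: 14.6
eef_pos: [0.4314, 0.3517, 0.1237]
tool_rot: [-0.002, 1.0, -0.021, -0.003]
contact_force: [-0.7, -0.3, -0.5]
gripper_width: 1.002
```

```bash
python3 -c "
from h import *
to([.437,.344,.007],-3)
b=imaging.read_camera('scene');cv2.imwrite('pics/b1.png',cv2.resize(b[110:230,330:450,::-1],None,fx=5,fy=5,interpolation=cv2.INTER_CUBIC))
"
```

```text
t 14.6 pos [0.4314 0.3517 0.1237] yaw -2.43 tool z [-0.007  0.004 -1.   ] delta tool mm [  6.7   8.  116.6] rz 0.57 F [-0.7 -0.3 -0.5] M [ 0.01 -0.03 -0.01] w 1.002 q7 -1.14
tilt rotvec deg [-0.24  0.39  0.  ]
```

View pics/b1.png

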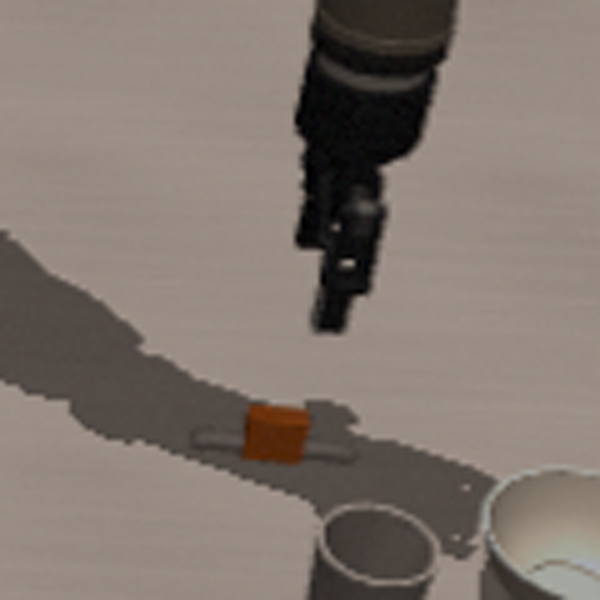

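```bash
python3 -c "
from h import *
f=lambda X:(np.array(X)+.5)/5-.5+[330,110]
a=ray('scene',f((195,439)),.008);b=ray('scene',f((355,454)),.008);print(a,b,(a+b)/2,np.degrees(np.arctan2(-(b-a)[0],(b-a)[1])),np.linalg.norm(a-b))
"
```

```text
[0.43448869 0.29410533 0.008     ] [0.44198603 0.40060759 0.008     ] [0.43823736 0.34735646 0.008     ] -4.026751130482063 0.10676583037198692
```

apply_moves:
  increments:
    - [3.5,4,0,-0.24,0.39,0.5,-1]
    - [3,4,20,0,0,0,-1]
    - [0,0,25,0,0,0,-1]
    - [0,0,20,0,0,0,-1]
    - [0,0,8,0,0,0,-1]
    - [0,0,0,0,0,0,-1]
    - [0,0,0,0,0,0,-1]
    - [0,0,0,0,0,0,-1]

```text
t: 15.65
eef_pos: [0.4409, 0.3415, 0.0489]
tool_rot: [-0.001, 1.0, -0.028, 0.002]
contact_force: [-0.7, 0.4, 0.3]
gripper_width: 1.0
```

```bash
python3 -c "
from h import *
to([.437,.344,.007],-3)
"
```

```text
t 15.65 pos [0.4409 0.3415 0.0489] yaw -3.18 tool z [ 0.005  0.001 -1.   ] delta tool mm [-4.3 -2.2 41.9] rz -0.18 F [-0.7  0.4  0.3] M [-0.01  0.02  0.06] w 1.0 q7 -1.22
tilt rotvec deg [-0.07 -0.28  0.  ]
```

apply_moves:
  increments:
    - [-3.2,-2.5,0,-0.07,-0.28,0.5,-1]
    - [0,0,12,0,0,0,-1]
    - [0,0,13,0,0,0,-1]
    - [0,0,11,0,0,0,-1]
    - [0,0,5,0,0,0,-1]
    - [0,0,0,0,0,0,-1]
    - [0,0,0,0,0,0,-1]
    - [0,0,0,0,0,0,-1]

```text
t: 16.65
eef_pos: [0.4379, 0.3448, 0.0054]
tool_rot: [-0.0, 0.999, -0.032, 0.0]
contact_force: [0.2, -0.2, 0.4]
gripper_width: 0.998
```

```bash
python3 -c "
from h import *
to([.438,.344,.007],-3.5)
"
```

```text
t 16.65 pos [0.4379 0.3448 0.0054] yaw -3.7 tool z [ 0.     0.001 -1.   ] delta tool mm [ 0.1  0.8 -1.6] rz -0.2 F [ 0.2 -0.2  0.4] M [-0.02  0.05 -0.02] w 0.998 q7 -1.28
tilt rotvec deg [-0.03 -0.02  0.  ]
```

apply_moves:
  increments:
    - [0,0.5,-3,0,0,0,-1]
    - [0,0,0,0,0,0,-0.2]
    - [0,0,0,0,0,0,0.3]
    - [0,0,0,0,0,0,0.8]
    - [0,0,0,0,0,0,1]
    - [0,0,0,0,0,0,1]
    - [0,0,0,0,0,0,1]
    - [0,0,0,0,0,0,1]
  grip_force: 60

```text
t: 17.65
eef_pos: [0.4384, 0.3447, 0.0096]
tool_rot: [-0.001, 0.999, -0.032, 0.001]
contact_force: [-0.4, -0.1, 1.7]
gripper_width: 0.202
```

```bash
python3 -c "
from h import *
to([.438,.344,.007],-3.5)
b=imaging.read_camera('scene');cv2.imwrite('pics/b2.png',cv2.resize(b[130:230,330:430,::-1],None,fx=6,fy=6,interpolation=cv2.INTER_CUBIC))
"
```

```text
t 17.65 pos [0.4384 0.3447 0.0096] yaw -3.71 tool z [ 0.002  0.001 -1.   ] delta tool mm [-0.4  0.7  2.6] rz -0.21 F [-0.4 -0.1  1.7] M [-0.03  0.08 -0.03] w 0.202 q7 -1.27
tilt rotvec deg [-0.09 -0.1   0.  ]
```

View pics/b2.png

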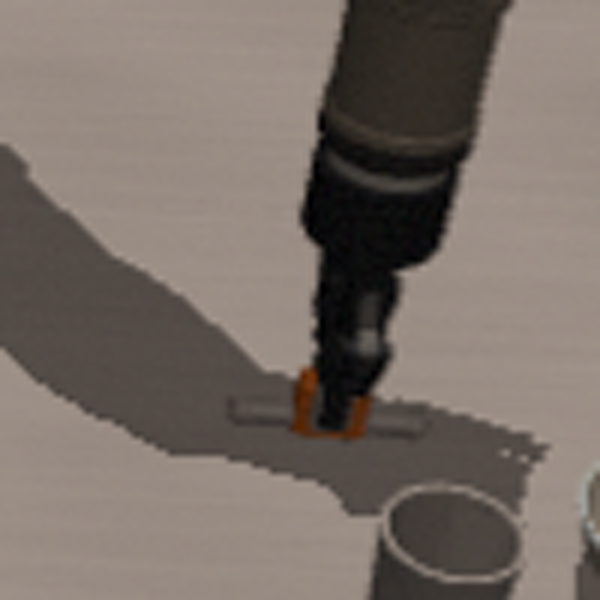

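apply_moves:
  increments:
    - [0,0,-10,0,0,0,1]
    - [0,0,-30,0,0,0,1]
    - [0,0,-40,0,0,0,1]
    - [0,0,-35,0,0,0,1]
    - [5,20,-25,0,0,0,1]
    - [9,36,0,0,0,0,1]
    - [10,40,0,0,0,0,1]
    - [10,40,0,0,0,0,1]

```text
t: 18.7
eef_pos: [0.4623, 0.2068, 0.1575]
tool_rot: [-0.002, 1.0, -0.028, 0.001]
contact_force: [0.9, 0.1, -1.6]
gripper_width: 0.202
```

```bash
python3 -c "
from h import *
to([.511,-.0498,.16],10.5)
"
```

```text
t 18.7 pos [0.4623 0.2068 0.1575] yaw -3.21 tool z [ 0.003  0.003 -1.   ] delta tool mm [ 63.  253.5  -3.2] rz -13.71 F [ 0.9  0.1 -1.6] M [-0.06 -0.05  0.05] w 0.202 q7 -0.85
tilt rotvec deg [-0.2  -0.13  0.  ]
```

apply_moves:
  increments:
    - [10,40,0,0,0,0,1]
    - [10,40,0,0,0,0,1]
    - [10,40,-3,0,0,0,1]
    - [10,40,-3,0,0,0,1]
    - [8,30,0,0,0,-3,1]
    - [0,10,0,0,0,-5,1]
    - [0,0,0,0,0,-5,1]
    - [0,0,0,0,0,0,1]

```text
t: 19.7
eef_pos: [0.4987, -0.0072, 0.1668]
tool_rot: [-0.0, 0.996, 0.085, 0.002]
contact_force: [0.8, -0.2, -0.3]
gripper_width: 0.199
```

```bash
python3 -c "
from h import *
to([.511,-.0498,.16],10.5)
"
```

```text
t 19.7 pos [ 0.4987 -0.0072  0.1668] yaw 9.79 tool z [ 0.004  0.001 -1.   ] delta tool mm [ 4.9 44.1  6.8] rz -0.71 F [ 0.8 -0.2 -0.3] M [ 0.01 -0.04 -0.01] w 0.199 q7 -0.16
tilt rotvec deg [-0.01 -0.24  0.  ]
```

apply_moves:
  increments:
    - [2,14,0,0,-0.24,-0.7,1]
    - [2,16,0,0,0,0,1]
    - [0,8,10,0,0,0,1]
    - [0,0,25,0,0,0,1]
    - [0,0,20,0,0,0,1]
    - [0,0,0,0,0,0,1]
    - [0,0,0,0,0,0,1]
    - [0,0,0,0,0,0,1]

```text
t: 20.7
eef_pos: [0.5094, -0.0448, 0.1103]
tool_rot: [-0.0, 0.996, 0.089, 0.0]
contact_force: [0.3, -0.2, -0.4]
gripper_width: 0.201
```

```bash
python3 -c "
from h import *
to([.511,-.0498,.0696],10.5)
look('s9')
"
```

```text
t 20.7 pos [ 0.5094 -0.0448  0.1103] yaw 10.16 tool z [ 0.     0.001 -1.   ] delta tool mm [ 0.6  5.2 40.7] rz -0.34 F [ 0.3 -0.2 -0.4] M [-0.    0.03  0.03] w 0.201 q7 -0.14
tilt rotvec deg [-0.03 -0.03  0.  ]
ndl 19 [275.32 226.74] r 0.0529 deg 24.24
tab 16 [280.62 236.88] r 0.0964 deg 24.02
```

View pics/s9.png

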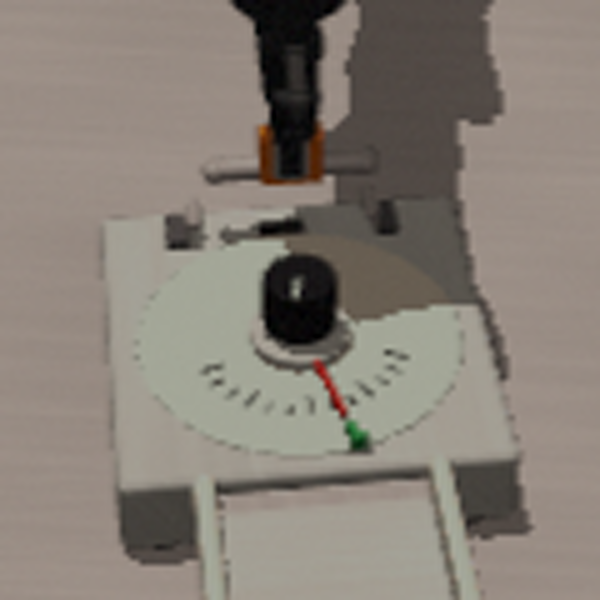

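```bash
python3 -c "
from h import *
f=lambda X:(np.array(X)+.5)/5-.5+[210,150]
a=ray('scene',f((204,172)),.1087);b=ray('scene',f((378,158)),.1087);d=b-a;print(a,b,(a+b)/2,np.degrees(np.arctan2(-d[0],d[1])),np.linalg.norm(d))
s=cv2.imread('pics/s9.png')[:,:,::-1];
b=imaging.read_camera('scene')
for a,c,p in blobs(b,(3,130,60),(22,255,255),(250,165,285,195)): print(a,c,ray('scene',c,.1187), p.min(0),p.max(0))
"
```

```text
[ 0.52033293 -0.09608613  0.1087    ] [0.49763309 0.01087458 0.1087    ] [ 0.50898301 -0.04260578  0.1087    ] 11.981875333160058 0.1093429242693717
67 [267.53731343 181.04477612] [ 0.51411868 -0.04331931  0.1187    ] [262 175] [274 186]
```

apply_moves:
  increments:
    - [0.6,5,0,0,0,-0.3,1]
    - [0,0,3,0,0,0,1]
    - [0,0,5,0,0,0,1]
    - [0,0,3,0,0,0,1]
    - [0,0,0,0,0,0,1]
    - [0,0,0,0,0,0,1]
    - [0,0,0,0,0,0,1]
    - [0,0,0,0,0,0,1]
  grip_force: 80

```text
t: 21.8
eef_pos: [0.5116, -0.05, 0.0992]
tool_rot: [-0.0, 0.996, 0.091, 0.001]
contact_force: [0.7, -0.5, -1.6]
gripper_width: 0.193
```

```bash
python3 -c "
from h import *
to([.511,-.0498,.0696],10.5)
look('s10')
"
```

```text
t 21.8 pos [ 0.5116 -0.05    0.0992] yaw 10.48 tool z [ 0.002  0.    -1.   ] delta tool mm [-0.6 -0.3 29.6] rz -0.02 F [ 0.7 -0.5 -1.6] M [0.01 0.03 0.03] w 0.193 q7 -0.14
tilt rotvec deg [-0.   -0.11  0.  ]
ndl 19 [275.32 226.74] r 0.0529 deg 24.24
tab 16 [280.62 236.88] r 0.0964 deg 24.02
```

View pics/s10.png

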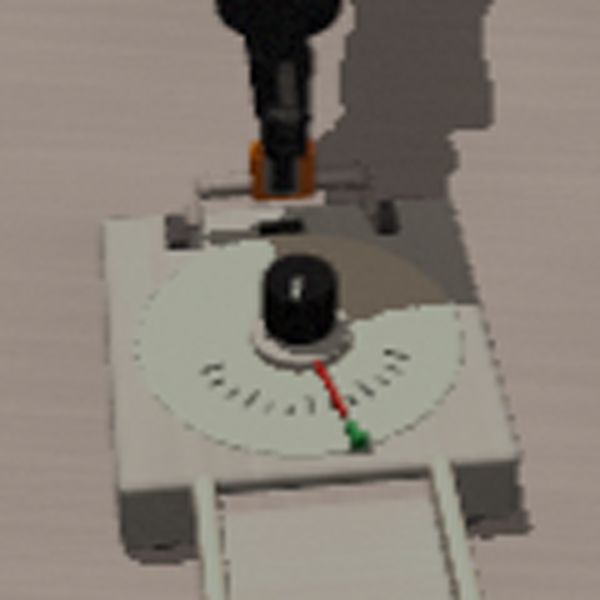

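apply_moves:
  increments:
    - [-0.6,0.7,4,0,-0.1,0,1]
    - [0,0,4,0,0,0,1]
    - [0,0,4,0,0,0,1]
    - [0,0,4,0,0,0,1]
    - [0,0,4,0,0,0,1]
    - [0,0,4,0,0,0,1]
    - [0,0,0,0,0,0,1]
    - [0,0,0,0,0,0,1]

```text
t: 22.85
eef_pos: [0.5143, -0.0499, 0.0764]
tool_rot: [0.0, 0.996, 0.092, 0.003]
contact_force: [0.7, 0.9, -0.9]
gripper_width: 0.193
```

```bash
python3 -c "
from h import *
to([.511,-.0498,.0696],10.5)
look('s11')
"
```

```text
t 22.85 pos [ 0.5143 -0.0499  0.0764] yaw 10.51 tool z [ 0.006 -0.    -1.   ] delta tool mm [-3.2 -0.7  6.8] rz 0.01 F [ 0.7  0.9 -0.9] M [-0.05 -0.16 -0.04] w 0.193 q7 -0.17
tilt rotvec deg [ 0.07 -0.33  0.  ]
ndl 19 [275.32 226.74] r 0.0529 deg 24.24
tab 15 [280.67 236.73] r 0.0959 deg 24.21
```

View pics/s11.png

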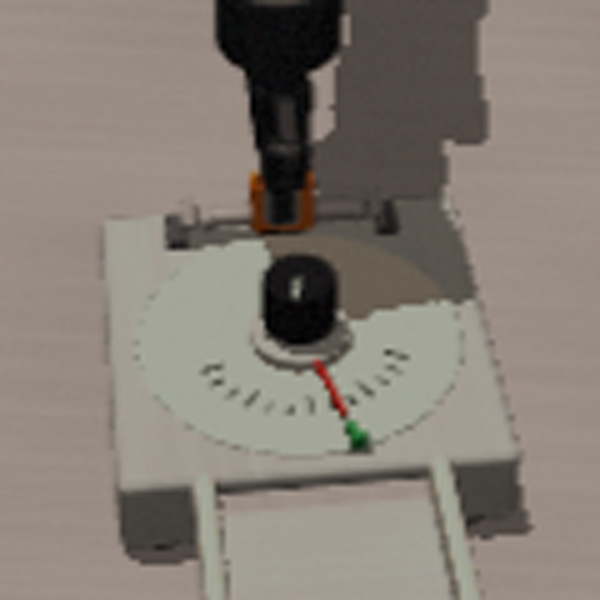

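apply_moves:
  increments:
    - [-3,0,0,0,-0.33,0,1]
    - [0,0,3,0,0,0,1]
    - [0,0,3,0,0,0,1]
    - [0,0,2,0,0,0,1]
    - [0,0,1,0,0,0,1]
    - [0,0,0,0,0,0,1]
    - [0,0,0,0,0,0,1]
    - [0,0,0,0,0,0,1]

```text
t: 23.9
eef_pos: [0.5123, -0.0504, 0.0697]
tool_rot: [0.002, 0.996, 0.091, 0.001]
contact_force: [-0.3, -0.4, 1.1]
gripper_width: 0.192
```

```bash
python3 -c "
from h import *
to([.511,-.0498,.0696],10.5)
look('s12')
"
```

```text
t 23.9 pos [ 0.5123 -0.0504  0.0697] yaw 10.48 tool z [ 0.002 -0.003 -1.   ] delta tool mm [-1.1 -0.8  0.1] rz -0.02 F [-0.3 -0.4  1.1] M [0.04 0.03 0.04] w 0.192 q7 -0.18
tilt rotvec deg [ 0.18 -0.07  0.  ]
ndl 19 [275.32 226.74] r 0.0529 deg 24.24
tab 16 [280.62 236.88] r 0.0964 deg 24.02
```

View pics/s12.png

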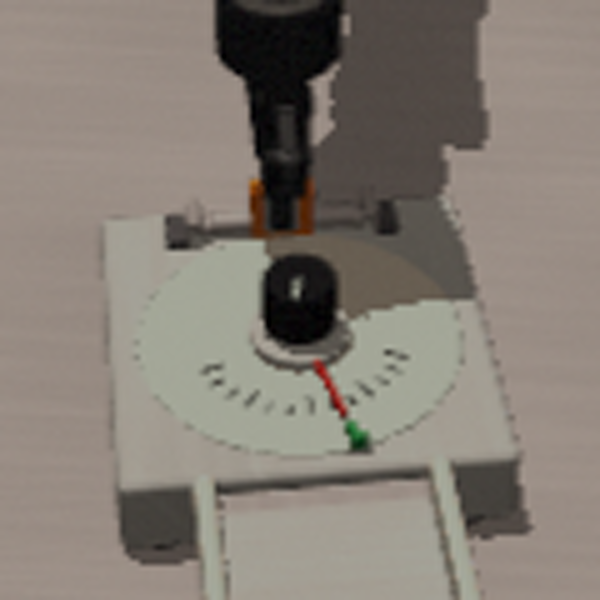

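apply_moves:
  increments:
    - [-1,0,1.5,0.18,0,0,1]
    - [0,0,1.5,0,0,0,1]
    - [0,0,1.5,0,0,0,1]
    - [0,0,1.5,0,0,0,1]
    - [0,0,1.5,0,0,0,1]
    - [0,0,1.5,0,0,0,1]
    - [0,0,1.5,0,0,0,1]
    - [0,0,1.5,0,0,0,1]

```text
t: 24.95
eef_pos: [0.5124, -0.0505, 0.0696]
tool_rot: [0.004, 0.996, 0.091, 0.001]
contact_force: [-6.6, -0.5, 19.8]
gripper_width: 0.193
```

```bash
python3 -c "
from h import *
to([.511,-.0498,.0696],10.5)
"
```

```text
t 24.95 pos [ 0.5124 -0.0505  0.0696] yaw 10.44 tool z [ 0.002 -0.008 -1.   ] delta tool mm [-1.2 -0.9 -0. ] rz -0.06 F [-6.6 -0.5 19.8] M [0.24 1.5  0.05] w 0.193 q7 -0.18
tilt rotvec deg [ 0.48 -0.03  0.  ]
```

apply_moves:
  increments:
    - [0,0,0,0,0,0,1]
    - [0,0,0,0,0,0,0.4]
    - [0,0,0,0,0,0,0]
    - [0,0,0,0,0,0,-0.4]
    - [0,0,0,0,0,0,-0.4]
    - [0,0,0,0,0,0,-0.4]
    - [0,0,-10,0,0,0,-0.4]
    - [0,0,-20,0,0,0,-0.4]

```text
t: 25.95
eef_pos: [0.5109, -0.0503, 0.0993]
tool_rot: [0.004, 0.996, 0.091, -0.001]
contact_force: [0.1, -0.2, -0.1]
gripper_width: 0.702
```

apply_moves:
  increments:
    - [0,0,-40,0,0,0,-0.4]
    - [0,0,-40,0,0,0,-0.4]
    - [-20,-20,-20,0,0,0,-0.4]
    - [-35,-35,0,0,0,0,-0.4]
    - [-30,-45,0,0,0,0,-0.4]
    - [-10,-45,0,0,0,0,-0.4]
    - [0,-45,0,0,0,0,-0.4]
    - [0,-30,0,0,0,0,-0.4]

```text
t: 26.95
eef_pos: [0.3767, 0.1539, 0.208]
tool_rot: [0.005, 0.996, 0.089, 0.005]
contact_force: [1.4, -0.1, -0.1]
gripper_width: 0.7
```

```bash
python3 -c "
from h import *
to([.511,-.0498,.0696],10.5)
look('s13')
t=imaging.read_camera('top');cv2.imwrite('pics/t13.png',cv2.resize(t[140:240,235:345,::-1],None,fx=6,fy=6,interpolation=cv2.INTER_CUBIC))
s=imaging.read_camera('scene')
for a,c,p in blobs(t,(5,130,100),(22,255,255),(280,205,315,235)): print('top',a,c,ray('top',c,.096))
for a,c,p in blobs(s,(3,130,60),(22,255,255),(250,170,285,200)): print('scene',a,c,ray('scene',c,.085))
print(proj('top',[.511,-.0498,.096]))
"
```

```text
t 26.95 pos [0.3767 0.1539 0.208 ] yaw 10.18 tool z [ 0.011 -0.01  -1.   ] delta tool mm [ 94.9 222.6 141.8] rz -0.32 F [ 1.4 -0.1 -0.1] M [-0.03  0.02 -0.  ] w 0.7 q7 -0.48
tilt rotvec deg [ 0.66 -0.51  0.  ]
ndl 19 [275.32 226.74] r 0.0529 deg 24.24
tab 16 [280.62 236.88] r 0.0964 deg 24.02
top 56 [296.78571429 220.57142857] [ 0.51233017 -0.04950141  0.096     ]
scene 143 [265.83216783 191.04195804] [ 0.52200929 -0.04808125  0.085     ]
[296.89545602 221.00694631]
```

View pics/s13.png

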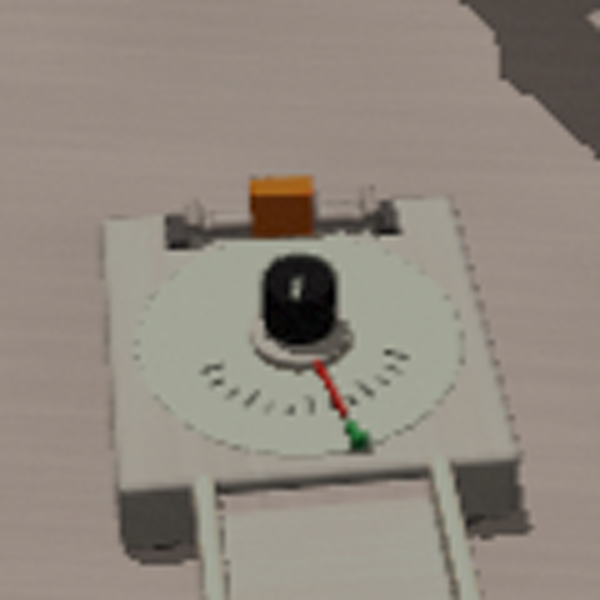

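View pics/t13.png

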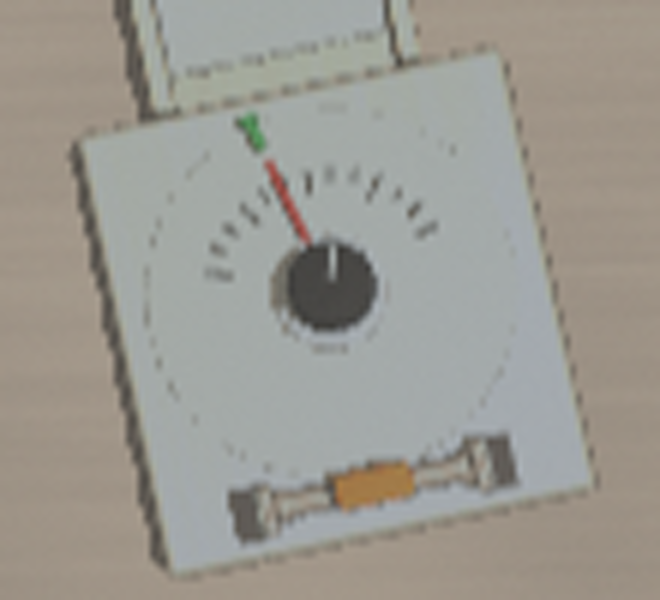

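The bar sits at (0.5123,-0.0495), about 1.4 mm from the seat's middle. The pointer is on the tab, and the knob hasn't moved since I let go. I'll let the arm settle and hand in.

apply_moves:
  increments:
    - [0,0,0,0,0,0,-0.4]
    - [0,0,0,0,0,0,-0.4]
    - [0,0,0,0,0,0,-0.4]
    - [0,0,0,0,0,0,-0.4]
    - [0,0,0,0,0,0,-0.4]
    - [0,0,0,0,0,0,-0.4]
    - [0,0,0,0,0,0,-0.4]
    - [0,0,0,0,0,0,-0.4]

```text
t: 28.1
eef_pos: [0.3777, 0.15, 0.2078]
tool_rot: [0.006, 0.996, 0.087, 0.004]
contact_force: [-0.4, 0.5, 0.1]
gripper_width: 0.702
```

```bash
python3 -c "
from h import *
f=lambda X:(np.array(X)+.5)/5-.5+[210,150]
print('block foot front',ray('scene',f((282,237)),.06),'expect',.5123+.009)
print(bot.hand_in())"
```

```text
block foot front [ 0.52117531 -0.04770013  0.06      ] expect 0.5213
the job is handed in; nothing more can be done
None
```

The pointer is on the green tab with the play taken up clockwise, and the guard bar is seated between its clips. I handed the job in at about 28 s of the 72 s allowed; it reports no verdict.

**Dial:** Turning only the knob, I took the pointer anticlockwise to 17.5° past the tab, about 23 mm on the thin side. I then came up clockwise through about 28.8° of play and stopped on the tab. After I let go, the last scene view and the earlier top view (before the bar was fitted) put the pointer within about 0.2° of the tab, roughly 0.3 mm. The knob's index line did not move between the top views before and after I fitted the bar.

**Guard bar:** I pressed it down until it stopped on the deck; the reading was 20 N with no further movement, at the expected seated height. After release, its block measures about 1.4 mm from the seat's middle. The foot of the block lies where it would be at deck level.

**Not measured:** I judged the clips' return only by eye, and they look back against the bar ends. I did not measure the bystanders again after the run; I saw no contact with any of them. No check failed or disagreed by more than the 2 to 3 mm I expect from the cameras.

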